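Refit the desk globe's retaining clip

ROBOT

A 6-joint arm with a two-finger parallel gripper is mounted at the origin on the work surface. World frame = base frame: x ahead of the robot, y to its left, z up, the work surface at z = 0. Lengths are in m, angles in rad, forces in N, time in s.
With the tool pointing down it reaches from about 0.375 to 0.9 m from the base axis. Payload 3.1 kg.
Tool frame: the origin (TCP) lies midway between the tips of the shut fingers; the grasp point (between the pads) lies 19 mm behind it (manip.grasp_offset is the distance from the TCP to the grasp point, in m); z points along the fingers, y is the line along which they close (so a half turn about z gives the same grasp; the last joint's range is limited). The gripper opens to 85 mm and grips with 20 to 120 N. Pads are 22 mm wide; open, the fingers measure 114 mm over their backs; the gripper's body (76 mm by 85 mm) begins 54 mm behind the grasp point. The pads swing forward as they close: fully open they stand 13 mm farther back than shut.
Start: joints at [1.04, 0.527, 1.433, -0, 1.181, -0.178], TCP at [0.216, 0.586, 0.231] pointing down, gripper open.
Joint ranges: [-3.08, 3.08], [-0.75, 2.2], [0.22, 2.44], [-1.43, 4.57], [0, 2.65], [-2.85, 2.85]. Speed limits (rad/s): [2.79, 2.79, 3.14, 3.14, 3.14, 3.14].

INTERFACE

Orientations are given as a unit quaternion [x, y, z, w].
In Python, from station import sensors, cams, order, manip gives the robot as it stands.
- The arm moves only by the tool move_arm, never from a script. Its argument "targets" is a list of rows, each an object of numbers: "dx", "dy", "dz": the shift along the world's x, y, z normalised to -1 to 1, where 1 is 25 mm; "rx", "ry", "rz": the turn, a rotation vector about the world's x, y, z normalised to -1 to 1, where 1 is 30 degrees. A call has exactly 10 rows; each row shifts and turns the commanded pose from where the row before left it; what a row does not reach is not made up. A row lasts 1/8 s, in which the tool goes at most 62.5 mm and 10.7 degrees, less where a joint would pass 70% of its speed; a pose out of reach is approached as far as the arm can. A call with a number of a shift or a turn outside -1 to 1 is refused whole. A call with a gripper value outside its range is refused whole. "claw" is the opening in per cent of the stroke, from 0 (shut) to 100 (fully open), set as the call begins (left out, the last holds). The fingers move at their own pace and stop on an object; "newtons" is the grip in N (left out, the last holds). Time passes only in rows, so rows that do not move let the fingers close, or fill a call up. It gives the time, the measured TCP pose, the force, the opening and the grip force at its end, in the units of the state.
- sensors.sense(): the state, without advancing time (a new reading comes with each control period).
- cams.snapshot(name): name is "scene" or "top" or "wrist"; returns the picture (384x512x3 uint8, red, green, blue); there is no depth.
- cams.camera_model(name): a dict with "fx", "fy", "cx", "cy" (pixels), "extrinsics" (4x4, takes a point from world to camera coordinates). Camera axes: x right, y down, z forward; pixel columns grow to the right and rows downward; lengths in m; the calibration is good to about 2 mm. A picture is of the moment at which its call begins: read the wrist's pose just before it. camera_model takes no time and is no camera call; for the wrist camera it gives the pose at the moment of the call.
- order.sign_off(): hands the job in; it is judged then, once.
The state is a dict: "t": time; "q": joint angles; "qd": joint speeds; "tau": joint torques, N m; "tcp_pos": TCP position; "tool_rot": TCP orientation; "force": force on the tool from outside, world axes, zero at the start; "ft_torque": the same for the moment, N m; "finger_gap": opening from 0.0 (shut) to 1.0 (fully open); "gripper_force": force on a finger pad.
Only numpy, scipy, OpenCV 4.12 (cv2) and the standard library are available. Lean on these libraries where they do the work, as an engineer would, in place of code of your own. Each camera call takes 0.05 s, during which the arm holds its last target. There are 200 camera calls.

TASK

The globe's retaining clip is missing from the top of its leaning axle; it is kept in the wooden pencil box. Lift the pull end of the box's lid over the stop lip, slide the lid clear of its grooves and lay it flat on the mat with its pull upward. Then take the clip out and press it sideways into the axle's groove, right above the brass hour dial, until it snaps fully home and sits square; let go, and leave everything else where it stands.

Things in the scene. Friction and masses are not known exactly. Their poses are not given: they have to be found in the camera images.
- stand: desk globe's round dark wooden base, 144 mm across, 18 mm high; it does not move. Origin: centre of its underside, on the sisal mat (550 mm in x, 860 mm in y, under all things listed here). z up; the axle leans 23.5 degrees from vertical towards the stand's +x. The blue globe, 180 mm across, centred 130 mm above the origin, turns freely on the axle
- groove (a point): where the clip belongs near the steel axle's top, about 217 mm above the mat; z runs up along the axle. A round neck 10 mm across and 7 mm long between the flat hour dial below and the axle's head above (16 mm across, 9 mm high). The point is on the axle, 2.25 mm above the dial: the clip's seat point comes here when the clip is home and lies on the dial. It may be pushed on from any side
- dial (a point): centre of the hour dial's flat brass face, square to the axle: 56 mm across, 93 mm from the globe's centre; turns with the globe, so only its z (up along the axle) means anything
- clip: retaining clip, a steel C with two sprung prongs and an orange thumb grip, lying flat in one of the box's compartments, any way round. Origin: centre of the grip's underside; z up; the mouth opens to +x. Grip block 14 (x) by 16 (y) by 22 mm high, straight sides; the C is 4.5 mm thick, up to 24 mm wide and reaches 35 mm to +x. About 28 g
- clip_seat (a point): centre of the clip's round seat, 22 mm to +x of the grip's centre, 2.25 mm above its underside; axes as the clip. The prongs' bumps stand 6 mm apart, 5 mm ahead of the seat, and must spring over the 10 mm neck: 5 to 15 N, then it snaps on. The flared tips guide it in up to about 3 mm off to the side
- pencil_box: light wooden box, 220 (x) by 104 (y) mm, 46 mm high, fixed on the mat. Origin: centre of its underside. Floor 6 mm up, 84 mm wide inside; two compartments of about 100 by 84 mm to +x and -x of a 24 mm high divider at the middle. The lid lies on ledges 32 mm up; rails 42 mm up at their underside hold its edges down along the last 76 mm at -x only; open above elsewhere
- box_lip (a point): middle of the stop lip's top: a strip 3 mm high, 4 mm thick, across the box's +x end, just ahead of the shut lid's end; axes as the box
- lid: dark wooden lid with a paper picture, 206 (x) by 88 (y) by 5 mm, about 85 g, shut at the start. Origin: centre of its underside; z up; pull end at +x. To open: raise the pull end 4 to 5 mm to pass over the stop lip (level or tilted up), slide it at least 75 mm to the box's +x until its other end has left the rails, then lift it away
- lid_pull (a point): centre of the lid's wooden pull, a block 14 (x) by 26 (y) by 18 mm high on the lid's top, 78 mm to +x of the lid's centre, 14 mm above its underside; axes as the lid
- lid_end (a point): middle of the lower edge of the lid's +x end, 103 mm to +x of its centre
- eraser: white and blue eraser 42 by 20 by 12 mm, in the box's other compartment: leave it
- bowl: blue ceramic bowl, 128 mm across, 38 mm high, holding three crayons; origin: centre of its underside. Leave it
- bookmark: steel spoon-shaped bookmark clip, 97 mm long, 5 mm high, flat on the mat; origin near its middle, spoon end at its +x. Leave it
Mind the look-alikes: they are no part of the job. There is more than one size of the lid; the one meant has the size given above.

How it is judged:
On the way, in this order (a step that is already met when the one before it is completed fails the run):
1. the lid's pull end is lifted over the stop lip and slid out beyond it (x of lid_end in the frame of pencil_box above 0.125 m and z of lid_end in the frame of pencil_box above 0.032 m), for 0.1 s.
2. the lid is laid flat on the mat, pull upward, and let go (height (world z) of lid below 0.01 m and angle between lid's own z axis and vertical below 0.06 rad and linear speed of lid below 0.02 m/s and contact force between the fingers and lid below 0.05 N), for 0.2 s.
3. the clip is taken up out of the box (height (world z) of clip above 0.07 m), for 0.1 s.
4. the clip is pressed fully home in the axle's groove, square to the axle (distance between clip_seat and groove below 0.0035 m and angle between the z axis of clip and the z axis of groove, either way round below 0.14 rad), for 0.2 s.
At the end, for the whole second after the job is handed in: The clip is snapped into the axle's groove (its seat point within 3.5 mm of the groove point, its plane square to the axle within 8 degrees), let go and at rest; the lid lies flat on the mat, pull upward, let go and at rest (all of step 2 and all of step 4 and linear speed of clip below 0.02 m/s and contact force between the fingers and clip below 0.05 N); the robot touches nothing.
It fails at once if a bystander (the bowl of crayons, the bookmark or the eraser) is shifted by more than 30 mm (distance of any of bowl, bookmark, eraser from where it was at the start of the episode above 0.03 m).
It also fails if it takes over 58 s, if anything falls off the work surface, if the arm or the gripper's body presses on something with over 40 N, if the wrist force passes 120 N, or if a joint passes its speed limit or range.

## Working session

There is one attempt and no reset: what is moved stays moved. The work goes in short steps, Python scripts to look and compute and a tool call to move; the robot and the scene stay as the last step left them, time stands still between calls to the robot, and variables do not carry over. Pictures are saved under pics/ and viewed, at most 10 in all, crops included, and the job is handed in when it is done.

Besides the shell and the picture viewer there is one more tool, called after "Emit:" in YAML: its name, and indented under it one key for each argument. move_arm: Moves the arm, as the interface text tells. Scaled input: -1 to 1 covers 25 mm each way for a shift and 30 degrees each way for a turn. Its arguments: {"type":"object","properties":{"targets":{"type":"array"},"claw":{"type":"number"},"newtons":{"type":"number"}},"required":["targets"]}

```bash
ls; mkdir -p pics; python3 - <<'E'
from station import sensors, cams, order, manip
import cv2,numpy as np
for n in ["scene","top"]:
    im=cams.snapshot(n); cv2.imwrite(f"pics/{n}0.png",cv2.resize(im[:,:,::-1],(800,600),interpolation=cv2.INTER_CUBIC)); np.save(f"pics/{n}0.npy",im)
    m=cams.camera_model(n); print(n,{k:np.round(np.array(v),4).tolist() for k,v in m.items()})
s=sensors.sense(); print(s); print(manip.grasp_offset)
E
```

```text
pics
scene {'fx': 387.2879, 'fy': 387.2879, 'cx': 252.7822, 'cy': 184.8425, 'extrinsics': [[0.716, 0.698, -0.0073, -0.5429], [0.5781, -0.5989, -0.5542, -0.1568], [-0.3912, 0.3926, -0.8324, 1.3806], [0.0, 0.0, 0.0, 1.0]]}
top {'fx': 473.9741, 'fy': 473.9741, 'cx': 255.8886, 'cy': 185.1307, 'extrinsics': [[-0.004, -1.0, 0.0009, 0.1714], [-0.9799, 0.0037, -0.1995, 0.6092], [0.1994, -0.0017, -0.9799, 1.5787], [0.0, 0.0, 0.0, 1.0]]}
{'t': 0.1, 'q': array([ 1.03950767e+00,  5.28370756e-01,  1.43378880e+00,  5.63021610e-06,
        1.18139921e+00, -1.78497802e-01]), 'qd': array([-3.20353154e-05, -1.31228004e-03, -4.12992138e-03,  1.03365994e-04,
        1.69707203e-03,  8.68850457e-04]), 'tau': array([ 4.60801730e-04, -4.43305743e+01, -1.78587699e+01, -1.72575747e-04,
        3.87918277e-03, -2.00082792e-05]), 'tcp_pos': array([0.21558381, 0.58594934, 0.23042832]), 'tool_rot': array([ 1.75483052e-01,  9.84481961e-01, -9.20894170e-04, -3.44044685e-04]), 'force': array([-0.59654985, -1.05494845,  0.02364872]), 'ft_torque': array([ 0.01822924,  0.01091461, -0.01234787]), 'gripper_force': 0.0, 'finger_gap': 1.0051288215830454}
0.0187
```

View pics/scene0.png

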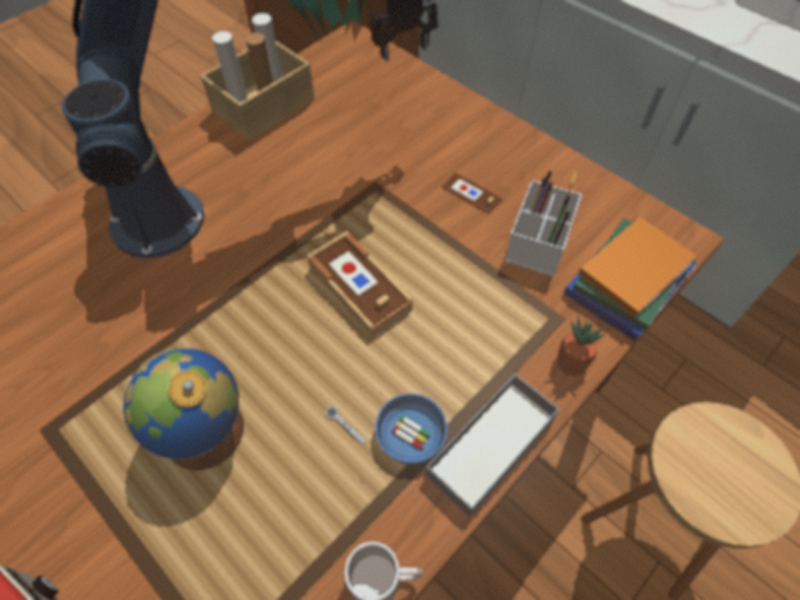

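View pics/top0.png

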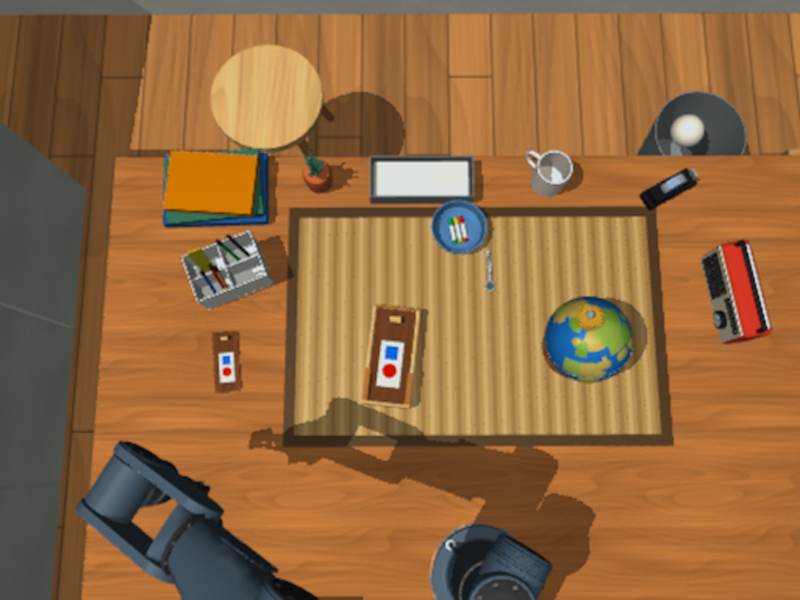

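The lid that fits is the large one on the box, at (393,355) in the top picture with its pull at (397,319). The small one at (226,362), off the mat, is the look-alike. Dial is at (592,315), globe (589,340), bookmark (489,270), bowl (460,228). Rough poses next.

```bash
cat > h.py <<'E'
import numpy as np, cv2
from station import sensors, cams, order, manip
from scipy.spatial.transform import Rotation as R
def ray(m,uv):
    E=np.array(m["extrinsics"]); d=np.array([(uv[0]-m["cx"])/m["fx"],(uv[1]-m["cy"])/m["fy"],1.])
    return -E[:3,:3].T@E[:3,3], E[:3,:3].T@d
def atz(m,uv,z):
    c,d=ray(m,uv); return c+d*(z-c[2])/d[2]
def proj(m,p):
    E=np.array(m["extrinsics"]); q=E[:3,:3]@np.asarray(p)+E[:3,3]; return np.array([m["cx"]+m["fx"]*q[0]/q[2],m["cy"]+m["fy"]*q[1]/q[2]])
def tri(obs):
    A=np.zeros((3,3));b=np.zeros(3)
    for m,uv in obs:
        c,d=ray(m,uv);d/=np.linalg.norm(d);P=np.eye(3)-np.outer(d,d);A+=P;b+=P@c
    return np.linalg.solve(A,b)
E
python3 - <<'E'
from h import *
t=cams.camera_model("top"); s=cams.camera_model("scene"); k=.64
for n,uv,z in [("bx+L",(371,305),.046),("bx+R",(424,308),.046),("bx-R",(417,405),.046),("bx-L",(364,402),.046),("pull",(397,319),.055),("mark spoon",(489,287),.003),("mark end",(489,252),.003),("bowl",(460,227),.038),("mat TL",(290,208),0),("mat BR",(672,443),0)]:
    print(n,atz(t,np.array(uv)*k,z).round(3))
print("axle top",tri([(t,np.array((592,314))*k),(s,np.array((187,386))*k)]).round(3))
for n in ["wrist"]:
    m=cams.camera_model(n); print({k:np.round(np.array(v),4).tolist() for k,v in m.items()})
    st=sensors.sense(); T=R.from_quat(st["tool_rot"]).as_matrix(); E=np.array(m["extrinsics"])
    print("cam in tool",(T.T@(-E[:3,:3].T@E[:3,3]-st["tcp_pos"])).round(4),(T.T@E[:3,:3].T).round(3))
E
```

```text
bx+L [0.577 0.233 0.046]
bx+R [0.57  0.115 0.046]
bx-R [0.357 0.133 0.046]
bx-L [0.364 0.248 0.046]
pull [0.544 0.176 0.055]
mark spoon [ 0.626 -0.036  0.003]
mark end [ 0.709 -0.038  0.003]
bowl [0.759 0.031 0.038]
mat TL [0.818 0.426 0.   ]
mat BR [ 0.274 -0.43   0.   ]
axle top [ 0.526 -0.208  0.227]
{'fx': 268.5556, 'fy': 268.5556, 'cx': 252.3452, 'cy': 188.9522, 'extrinsics': [[0.3454, 0.9385, -0.0019, -0.6231], [0.9048, -0.3324, 0.2663, -0.0349], [0.2493, -0.0937, -0.9639, 0.3795], [0.0, 0.0, 0.0, 1.0]]}
cam in tool [ 0.0674 -0.0008 -0.1434] [[ 0.    -0.964 -0.267]
 [ 1.     0.     0.   ]
 [ 0.    -0.267  0.964]]
```

Emit:
move_arm:
  targets:
    - {"dx": 0.47,"dy": -0.82,"dz": -0.1,"rz": 0.026}
    - {"dx": 0.47,"dy": -0.82,"dz": -0.1,"rz": 0.026}
    - {"dx": 0.47,"dy": -0.82,"dz": -0.1,"rz": 0.026}
    - {"dx": 0.47,"dy": -0.82,"dz": -0.1,"rz": 0.026}
    - {"dx": 0.47,"dy": -0.82,"dz": -0.1,"rz": 0.026}
    - {"dx": 0.47,"dy": -0.82,"dz": -0.1,"rz": 0.026}
    - {"dx": 0.47,"dy": -0.82,"dz": -0.1,"rz": 0.026}
    - {"dx": 0.47,"dy": -0.82,"dz": -0.1,"rz": 0.026}
    - {"dx": 0.47,"dy": -0.82,"dz": -0.1,"rz": 0.026}
    - {"dx": 0.47,"dy": -0.82,"dz": -0.1,"rz": 0.026}
  claw: 50
  newtons: 80

```text
schema error: expected keys dx, dy, dz, rx, ry, rz
```

Emit:
move_arm:
  targets:
    - {"dx": 0.47,"dy": -0.82,"dz": -0.1,"rz": 0.026}
    - {"dx": 0.47,"dy": -0.82,"dz": -0.1,"rz": 0.026}
    - {"dx": 0.47,"dy": -0.82,"dz": -0.1,"rz": 0.026}
    - {"dx": 0.47,"dy": -0.82,"dz": -0.1,"rz": 0.026}
    - {"dx": 0.47,"dy": -0.82,"dz": -0.1,"rz": 0.026}
    - {"dx": 0.47,"dy": -0.82,"dz": -0.1,"rz": 0.026}
    - {"dx": 0.47,"dy": -0.82,"dz": -0.1,"rz": 0.026}
    - {"dx": 0.47,"dy": -0.82,"dz": -0.1,"rz": 0.026}
    - {"dx": 0.47,"dy": -0.82,"dz": -0.1,"rz": 0.026}
    - {"dx": 0.47,"dy": -0.82,"dz": -0.1,"rz": 0.026}

```text
schema error: expected keys dx, dy, dz, rx, ry, rz
```

```bash
cat >> h.py <<'E'
def snap(n,tag,crop=None):
    m=cams.camera_model(n); im=cams.snapshot(n); np.savez(f"pics/{tag}.npz",im=im,**m)
    x0,y0,w,h=crop or (0,0,512,384); f=min(800/w,600/h)
    cv2.imwrite(f"pics/{tag}.png",cv2.resize(im[y0:y0+h,x0:x0+w,::-1],(int(w*f),int(h*f)),interpolation=cv2.INTER_CUBIC)); return m
E
python3 -c "
from h import *
s=sensors.sense(); print(s['t'],s['tcp_pos'],s['tool_rot'],s['force'],s['finger_gap']); snap('wrist','w1')"
```

```text
0.1 [0.21558381 0.58594934 0.23042832] [ 1.75483052e-01  9.84481961e-01 -9.20894170e-04 -3.44044685e-04] [-0.59654985 -1.05494845  0.02364872] 1.0051288215830454
```

View pics/w1.png

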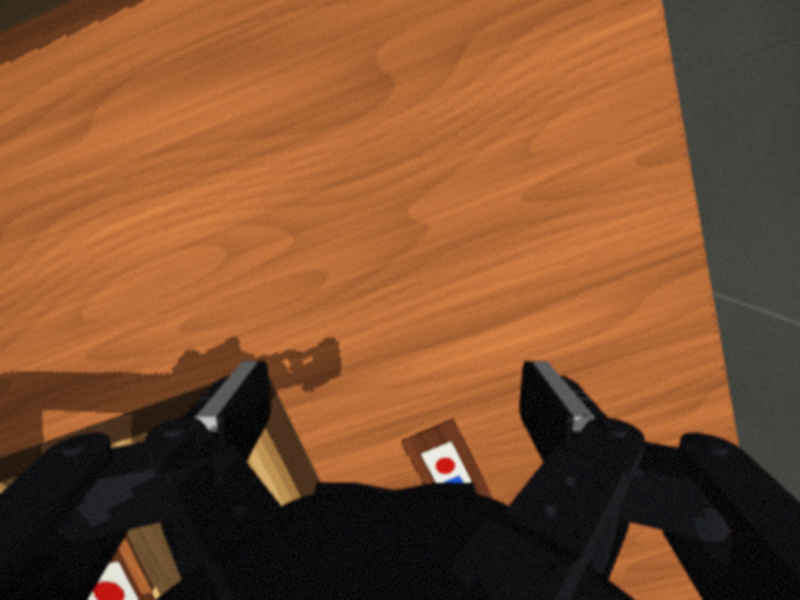

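Emit:
move_arm:
  targets:
    - {"dx": 0.69,"dy": -0.82,"dz": 0,"rx": 0,"ry": 0,"rz": 0.026}
    - {"dx": 0.69,"dy": -0.82,"dz": 0,"rx": 0,"ry": 0,"rz": 0.026}
    - {"dx": 0.69,"dy": -0.82,"dz": 0,"rx": 0,"ry": 0,"rz": 0.026}
    - {"dx": 0.69,"dy": -0.82,"dz": 0,"rx": 0,"ry": 0,"rz": 0.026}
    - {"dx": 0.69,"dy": -0.82,"dz": 0,"rx": 0,"ry": 0,"rz": 0.026}
    - {"dx": 0.69,"dy": -0.82,"dz": 0,"rx": 0,"ry": 0,"rz": 0.026}
    - {"dx": 0.69,"dy": -0.82,"dz": 0,"rx": 0,"ry": 0,"rz": 0.026}
    - {"dx": 0.69,"dy": -0.82,"dz": 0,"rx": 0,"ry": 0,"rz": 0.026}
    - {"dx": 0.69,"dy": -0.82,"dz": 0,"rx": 0,"ry": 0,"rz": 0.026}
    - {"dx": 0.69,"dy": -0.82,"dz": 0,"rx": 0,"ry": 0,"rz": 0.026}
  claw: 50
  newtons: 80

```text
t: 1.4
tcp_pos: [0.3887, 0.3807, 0.2311]
tool_rot: [0.108, 0.994, -0.0, -0.0]
force: [0.3, 1.1, -0.6]
finger_gap: 0.503
gripper_force: 0.0
```

Emit:
move_arm:
  targets:
    - {"dx": 0.69,"dy": -0.82,"dz": 0,"rx": 0,"ry": 0,"rz": 0.026}
    - {"dx": 0.69,"dy": -0.82,"dz": 0,"rx": 0,"ry": 0,"rz": 0.026}
    - {"dx": 0.69,"dy": -0.82,"dz": 0,"rx": 0,"ry": 0,"rz": 0.026}
    - {"dx": 0.69,"dy": -0.82,"dz": 0,"rx": 0,"ry": 0,"rz": 0.026}
    - {"dx": 0.69,"dy": -0.82,"dz": 0,"rx": 0,"ry": 0,"rz": 0.026}
    - {"dx": 0.69,"dy": -0.82,"dz": 0,"rx": 0,"ry": 0,"rz": 0.026}
    - {"dx": 0.69,"dy": -0.82,"dz": 0,"rx": 0,"ry": 0,"rz": 0.026}
    - {"dx": 0.69,"dy": -0.82,"dz": 0,"rx": 0,"ry": 0,"rz": 0.026}
    - {"dx": 0.69,"dy": -0.82,"dz": 0,"rx": 0,"ry": 0,"rz": 0.026}
    - {"dx": 0,"dy": 0,"dz": 0,"rx": 0,"ry": 0,"rz": 0}

```text
t: 2.65
tcp_pos: [0.5447, 0.1957, 0.231]
tool_rot: [0.048, 0.999, -0.0, 0.0]
force: [0.2, 0.2, -0.1]
finger_gap: 0.5
gripper_force: 0.0
```

```bash
python3 -c "
from h import *
s=sensors.sense(); print(s['t'],s['tcp_pos'],R.from_quat(s['tool_rot']).as_matrix().round(3).tolist(),s['force'],s['finger_gap']); snap('wrist','w2',(112,60,288,216))"
```

```text
2.65 [0.54470586 0.19573256 0.23101443] [[-0.995, 0.097, 0.0], [0.097, 0.995, -0.0], [-0.0, -0.0, -1.0]] [ 0.15168471  0.23905591 -0.13138232] 0.4996557979521041
```

View pics/w2.png

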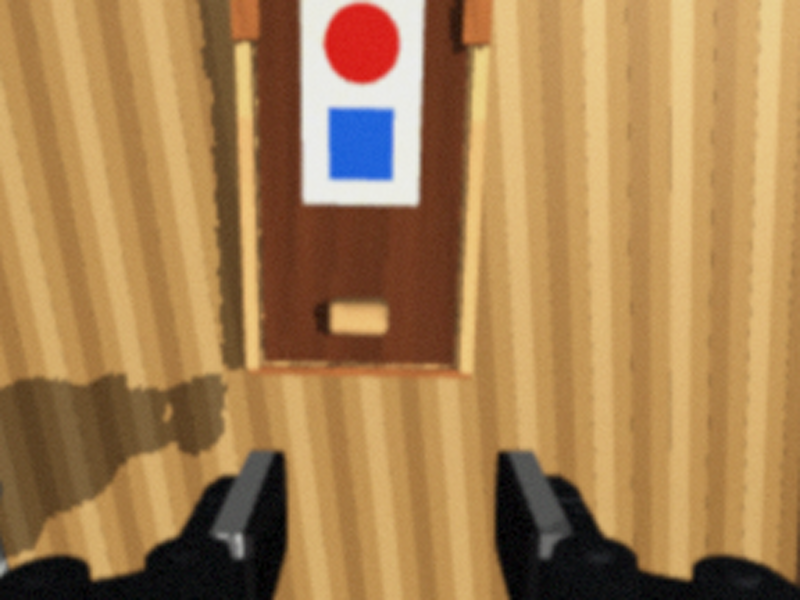

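The picture shows the big lid in the box with its pull at (360,317) in the crop. The lid's end runs (263,362)–(457,366), box rim corners are (252,370) and (471,375), and the rail ends are at (245,40) and (478,43).

```bash
python3 - <<'E'
from h import *
m=dict(np.load("pics/w2.npz")); g=lambda u,v,z:atz(m,(112+u/2.7778,60+v/2.7778),z)
for n,a in {"pull":(360,317,.055),"pullL":(330,316,.055),"pullR":(389,317,.055),"lidL":(263,361,.037),"lidR":(456,364,.037),"rimL":(252,368,.046),"rimR":(467,373,.046),"railL":(245,40,.046),"railR":(478,43,.046),"picL":(303,204,.037),"picR":(420,206,.037),"lidL2":(258,60,.037),"lidR2":(467,60,.037)}.items(): print(n,g(*a).round(4))
E
```

```text
pull [0.5454 0.1817 0.055 ]
pullL [0.5437 0.1687 0.055 ]
pullR [0.5466 0.1943 0.055 ]
lidL [0.5658 0.1329 0.037 ]
lidR [0.5761 0.2231 0.037 ]
rimL [0.5663 0.1293 0.046 ]
rimR [0.5782 0.2272 0.046 ]
railL [0.4278 0.1468 0.046 ]
railR [0.4381 0.2414 0.046 ]
picL [0.4958 0.1609 0.037 ]
picR [0.5017 0.2125 0.037 ]
lidL2 [0.4347 0.1496 0.037 ]
lidR2 [0.4433 0.2375 0.037 ]
```

Emit:
move_arm:
  targets:
    - {"dx": 0.03,"dy": -0.19,"dz": -0.85,"rx": 0,"ry": 0,"rz": -0.03}
    - {"dx": 0,"dy": -0.19,"dz": -0.85,"rx": 0,"ry": 0,"rz": 0}
    - {"dx": 0,"dy": -0.19,"dz": -0.85,"rx": 0,"ry": 0,"rz": 0}
    - {"dx": 0,"dy": 0,"dz": -0.85,"rx": 0,"ry": 0,"rz": 0}
    - {"dx": 0,"dy": 0,"dz": -0.85,"rx": 0,"ry": 0,"rz": 0}
    - {"dx": 0,"dy": 0,"dz": -0.85,"rx": 0,"ry": 0,"rz": 0}
    - {"dx": 0,"dy": 0,"dz": -0.85,"rx": 0,"ry": 0,"rz": 0}
    - {"dx": 0,"dy": 0,"dz": -0.85,"rx": 0,"ry": 0,"rz": 0}
    - {"dx": 0,"dy": 0,"dz": -0.85,"rx": 0,"ry": 0,"rz": 0}
    - {"dx": 0,"dy": 0,"dz": 0,"rx": 0,"ry": 0,"rz": 0}

```text
t: 3.95
tcp_pos: [0.5436, 0.1839, 0.0399]
tool_rot: [0.054, 0.999, 0.0, -0.0]
force: [0.2, -0.2, 0.5]
finger_gap: 0.497
gripper_force: 0.0
```

Emit:
move_arm:
  targets:
    - {"dx": 0,"dy": 0,"dz": 0,"rx": 0,"ry": 0,"rz": 0}
    - {"dx": 0,"dy": 0,"dz": 0,"rx": 0,"ry": 0,"rz": 0}
    - {"dx": 0,"dy": 0,"dz": 0,"rx": 0,"ry": 0,"rz": 0}
    - {"dx": 0,"dy": 0,"dz": 0,"rx": 0,"ry": 0,"rz": 0}
    - {"dx": 0,"dy": 0,"dz": 0,"rx": 0,"ry": 0,"rz": 0}
    - {"dx": 0,"dy": 0,"dz": 0,"rx": 0,"ry": 0,"rz": 0}
    - {"dx": 0,"dy": 0,"dz": 0,"rx": 0,"ry": 0,"rz": 0}
    - {"dx": 0,"dy": 0,"dz": 0,"rx": 0,"ry": 0,"rz": 0}
    - {"dx": 0,"dy": 0,"dz": 0,"rx": 0,"ry": 0,"rz": 0}
    - {"dx": 0,"dy": 0,"dz": 0,"rx": 0,"ry": 0,"rz": 0}
  claw: 0

```text
t: 5.2
tcp_pos: [0.5441, 0.1832, 0.0413]
tool_rot: [0.054, 0.999, -0.0, 0.0]
force: [-0.6, -1.7, 6.7]
finger_gap: 0.282
gripper_force: 79.6
```

Emit:
move_arm:
  targets:
    - {"dx": 0,"dy": 0,"dz": 0.12,"rx": 0,"ry": 0,"rz": 0}
    - {"dx": 0,"dy": 0,"dz": 0.11,"rx": 0,"ry": 0,"rz": 0}
    - {"dx": 0,"dy": 0,"dz": 0,"rx": 0,"ry": 0,"rz": 0}
    - {"dx": 0.2,"dy": -0.023,"dz": 0,"rx": 0,"ry": 0,"rz": 0}
    - {"dx": 0.2,"dy": -0.023,"dz": 0,"rx": 0,"ry": 0,"rz": 0}
    - {"dx": 0.2,"dy": -0.023,"dz": 0,"rx": 0,"ry": 0,"rz": 0}
    - {"dx": 0.2,"dy": -0.023,"dz": 0,"rx": 0,"ry": 0,"rz": 0}
    - {"dx": 0.2,"dy": -0.023,"dz": 0,"rx": 0,"ry": 0,"rz": 0}
    - {"dx": 0.2,"dy": -0.023,"dz": 0,"rx": 0,"ry": 0,"rz": 0}
    - {"dx": 0,"dy": 0,"dz": 0,"rx": 0,"ry": 0,"rz": 0}

```text
t: 6.45
tcp_pos: [0.575, 0.1792, 0.0459]
tool_rot: [0.055, 0.998, 0.0, 0.0]
force: [-0.2, 0.0, -0.2]
finger_gap: 0.281
gripper_force: 79.0
```

Emit:
move_arm:
  targets:
    - {"dx": 0.36,"dy": -0.041,"dz": 0,"rx": 0,"ry": 0,"rz": 0}
    - {"dx": 0.36,"dy": -0.041,"dz": 0,"rx": 0,"ry": 0,"rz": 0}
    - {"dx": 0.36,"dy": -0.041,"dz": 0,"rx": 0,"ry": 0,"rz": 0}
    - {"dx": 0.36,"dy": -0.041,"dz": 0,"rx": 0,"ry": 0,"rz": 0}
    - {"dx": 0.36,"dy": -0.041,"dz": 0,"rx": 0,"ry": 0,"rz": 0}
    - {"dx": 0.36,"dy": -0.041,"dz": 0,"rx": 0,"ry": 0,"rz": 0}
    - {"dx": 0.36,"dy": -0.041,"dz": 0,"rx": 0,"ry": 0,"rz": 0}
    - {"dx": 0,"dy": 0,"dz": 0.3,"rx": 0,"ry": 0,"rz": 0}
    - {"dx": 0,"dy": 0,"dz": 0.6,"rx": 0,"ry": 0,"rz": 0}
    - {"dx": 0,"dy": 0,"dz": 0.9,"rx": 0,"ry": 0,"rz": 0}

```text
t: 7.7
tcp_pos: [0.6366, 0.1722, 0.0916]
tool_rot: [0.055, 0.998, -0.0, -0.001]
force: [0.1, -0.3, -1.1]
finger_gap: 0.282
gripper_force: 79.1
```

```bash
python3 -c "
from h import *
s=sensors.sense(); print(s['t'],s['tcp_pos'],s['force'],s['finger_gap'])
m=snap('scene','s1',(150,110,200,150)); snap('wrist','w3'); snap('top','t1',(150,120,280,210))
"
```

```text
7.7 [0.63657345 0.17216569 0.09159058] [ 0.13710381 -0.32062383 -1.11382521] 0.28213565453962963
```

View pics/w3.png

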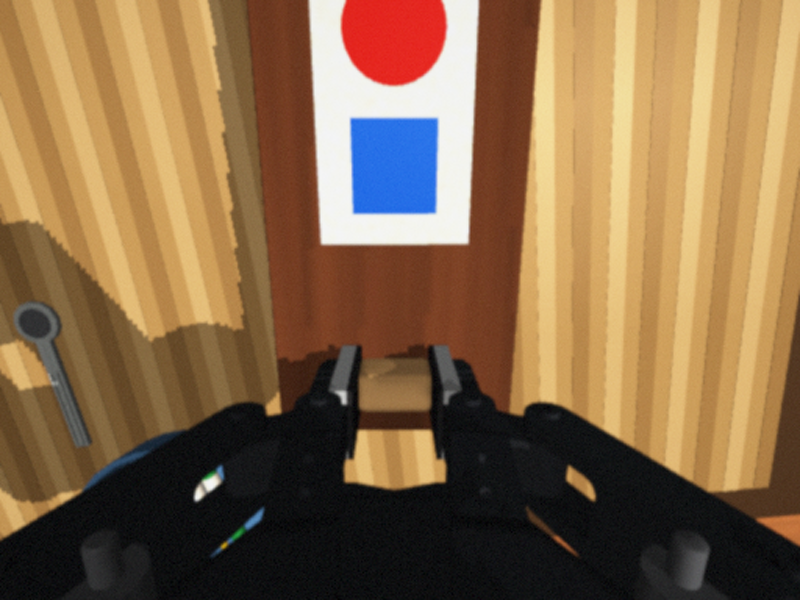

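Emit:
move_arm:
  targets:
    - {"dx": -0.4,"dy": -0.81,"dz": 0,"rx": 0,"ry": 0,"rz": 0}
    - {"dx": -0.6,"dy": -0.81,"dz": 0,"rx": 0,"ry": 0,"rz": 0}
    - {"dx": -0.6,"dy": -0.81,"dz": 0,"rx": 0,"ry": 0,"rz": 0}
    - {"dx": -0.6,"dy": -0.81,"dz": 0,"rx": 0,"ry": 0,"rz": 0}
    - {"dx": -0.6,"dy": -0.81,"dz": 0,"rx": 0,"ry": 0,"rz": 0}
    - {"dx": -0.6,"dy": -0.81,"dz": 0,"rx": 0,"ry": 0,"rz": 0}
    - {"dx": -0.6,"dy": -0.81,"dz": -0.2,"rx": 0,"ry": 0,"rz": 0}
    - {"dx": 0,"dy": 0,"dz": -0.7,"rx": 0,"ry": 0,"rz": 0}
    - {"dx": 0,"dy": 0,"dz": -0.9,"rx": 0,"ry": 0,"rz": 0}
    - {"dx": 0,"dy": 0,"dz": -0.8,"rx": 0,"ry": 0,"rz": 0}

```text
t: 9.1
tcp_pos: [0.5368, 0.0304, 0.0249]
tool_rot: [0.055, 0.998, 0.0, -0.0]
force: [-0.8, 0.7, 0.6]
finger_gap: 0.284
gripper_force: 79.2
```

Emit:
move_arm:
  targets:
    - {"dx": 0,"dy": 0,"dz": -0.3,"rx": 0,"ry": 0,"rz": 0}
    - {"dx": 0,"dy": 0,"dz": -0.15,"rx": 0,"ry": 0,"rz": 0}
    - {"dx": 0,"dy": 0,"dz": -0.1,"rx": 0,"ry": 0,"rz": 0}
    - {"dx": 0,"dy": 0,"dz": -0.1,"rx": 0,"ry": 0,"rz": 0}
    - {"dx": 0,"dy": 0,"dz": 0,"rx": 0,"ry": 0,"rz": 0}
    - {"dx": 0,"dy": 0,"dz": 0,"rx": 0,"ry": 0,"rz": 0}
    - {"dx": 0,"dy": 0,"dz": 0,"rx": 0,"ry": 0,"rz": 0}
    - {"dx": 0,"dy": 0,"dz": 0,"rx": 0,"ry": 0,"rz": 0}
    - {"dx": 0,"dy": 0,"dz": 0,"rx": 0,"ry": 0,"rz": 0}
    - {"dx": 0,"dy": 0,"dz": 0,"rx": 0,"ry": 0,"rz": 0}

```text
t: 10.35
tcp_pos: [0.5374, 0.0304, 0.0096]
tool_rot: [0.055, 0.998, -0.0, 0.0]
force: [0.2, 0.7, -0.5]
finger_gap: 0.276
gripper_force: 79.2
```

Emit:
move_arm:
  targets:
    - {"dx": 0,"dy": 0,"dz": 0,"rx": 0,"ry": 0,"rz": 0}
    - {"dx": 0,"dy": 0,"dz": 0,"rx": 0,"ry": 0,"rz": 0}
    - {"dx": 0,"dy": 0,"dz": 0,"rx": 0,"ry": 0,"rz": 0}
    - {"dx": 0,"dy": 0,"dz": 0.2,"rx": 0,"ry": 0,"rz": 0}
    - {"dx": 0,"dy": 0,"dz": 0.6,"rx": 0,"ry": 0,"rz": 0}
    - {"dx": 0,"dy": 0,"dz": 1,"rx": 0,"ry": 0,"rz": 0}
    - {"dx": 0,"dy": 0.4,"dz": 1,"rx": 0,"ry": 0,"rz": 0}
    - {"dx": 0.2,"dy": 0.8,"dz": 1,"rx": 0,"ry": 0,"rz": 0}
    - {"dx": 0.2,"dy": 0.8,"dz": 1,"rx": 0,"ry": 0,"rz": 0}
    - {"dx": 0.2,"dy": 0.8,"dz": 1,"rx": 0,"ry": 0,"rz": 0}
  claw: 50

```text
t: 11.6
tcp_pos: [0.5525, 0.101, 0.1567]
tool_rot: [0.055, 0.998, 0.0, 0.001]
force: [-0.1, 0.3, -0.0]
finger_gap: 0.496
gripper_force: 0.0
```

Emit:
move_arm:
  targets:
    - {"dx": 0.2,"dy": 0.8,"dz": 0.6,"rx": 0,"ry": 0,"rz": 0}
    - {"dx": 0.2,"dy": 0.8,"dz": 0.5,"rx": 0,"ry": 0,"rz": 0}
    - {"dx": 0.2,"dy": 0.8,"dz": 0.3,"rx": 0,"ry": 0,"rz": 0}
    - {"dx": 0.2,"dy": 0.6,"dz": 0,"rx": 0,"ry": 0,"rz": 0}
    - {"dx": 0,"dy": 0,"dz": 0,"rx": 0,"ry": 0,"rz": 0}
    - {"dx": 0,"dy": 0,"dz": 0,"rx": 0,"ry": 0,"rz": 0}
    - {"dx": 0,"dy": 0,"dz": 0,"rx": 0,"ry": 0,"rz": 0}
    - {"dx": 0,"dy": 0,"dz": 0,"rx": 0,"ry": 0,"rz": 0}
    - {"dx": 0,"dy": 0,"dz": 0,"rx": 0,"ry": 0,"rz": 0}
    - {"dx": 0,"dy": 0,"dz": 0,"rx": 0,"ry": 0,"rz": 0}

```text
t: 12.85
tcp_pos: [0.5724, 0.1752, 0.1896]
tool_rot: [0.055, 0.998, -0.0, 0.0]
force: [-0.2, -0.5, 0.2]
finger_gap: 0.498
gripper_force: 0.0
```

```bash
python3 -c "
from h import *
s=sensors.sense(); print(s['t'],s['tcp_pos'],s['force'],s['finger_gap'],s['q'])
snap('wrist','w4'); snap('top','t2')
a=np.load('pics/w4.npz')['im'][0:262,40:390]; b=np.load('pics/t2.npz')['im'][130:300,210:437]
c=np.zeros((600,800,3),np.uint8)
A=cv2.resize(a,None,fx=1.6,fy=1.6,interpolation=cv2.INTER_CUBIC); print(A.shape)
cv2.imwrite('pics/w4c.png',cv2.resize(a,None,fx=2.28,fy=2.28,interpolation=cv2.INTER_CUBIC)[:,:,::-1])
"
```

```text
12.85 [0.57244161 0.17521669 0.18956564] [-0.16561665 -0.51611743  0.21350396] 0.49846342407203287 [ 1.10547497e-01  5.41604284e-01  1.54263065e+00 -2.33367665e-05
  1.05733871e+00 -1.35013058e+00]
(419, 560, 3)
```

View pics/w4c.png

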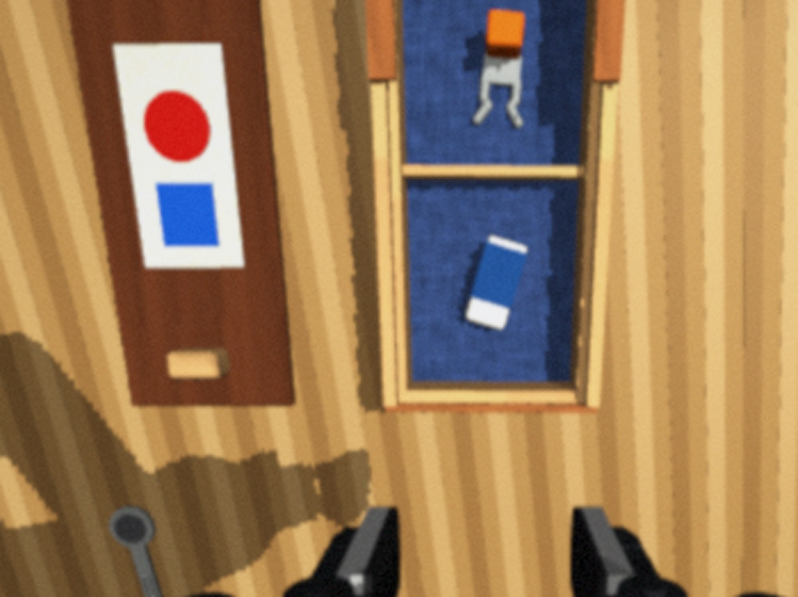

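The picture shows the lid flat on the mat with its pull up at (196,363). The clip lies in the box's −x compartment: grip top at (506,30), prong tips at (479,121) and (517,122), mouth towards the box's +x. The eraser, at (496,283), is in the other compartment.

```bash
python3 - <<'E'
from h import *
m=dict(np.load("pics/w4.npz")); f=2.28; g=lambda u,v,z:atz(m,(40+u/f,v/f),z)
P={"grip":(506,29,.028),"gL":(489,11,.028),"gR":(525,13,.028),"gL2":(486,45,.028),"gR2":(522,47,.028),"tipL":(479,121,.0105),"tipR":(517,122,.0105),"wallL":(403,100,.032),"wallR":(585,100,.032)}
for n,a in P.items(): print(n,g(*a).round(4))
# orange segmentation
im=np.load("pics/w4.npz")["im"]; h=cv2.cvtColor(im,cv2.COLOR_RGB2HSV)
mk=((h[...,0]<16)&(h[...,1]>215)&(h[...,2]>200)).astype(np.uint8); mk[:, :230]=0; mk[60:]=0;mk[:,285:]=0
c=max(cv2.findContours(mk,0,2)[0],key=cv2.contourArea); r=cv2.minAreaRect(c); print(r)
for q in cv2.boxPoints(r): print(q,atz(m,q,.028).round(4))
a=(g(*P["tipL"])+g(*P["tipR"]))/2-g(*P["grip"]); print(np.degrees(np.arctan2(a[1],a[0])),np.hypot(*a[:2]))
E
```

```text
grip [0.4088 0.2021 0.028 ]
gL [0.4011 0.1954 0.028 ]
gR [0.4036 0.2109 0.028 ]
gL2 [0.414  0.1927 0.028 ]
gR2 [0.4165 0.2084 0.028 ]
tipL [0.4404 0.1865 0.0105]
tipR [0.4428 0.2045 0.0105]
wallL [0.4325 0.1536 0.032 ]
wallR [0.4414 0.2339 0.032 ]
((261.0, 12.0), (12.0, 14.0), 90.0)
[254.   6.] [0.4021 0.1948 0.028 ]
[268.   6.] [0.4036 0.2086 0.028 ]
[268.  18.] [0.4141 0.2076 0.028 ]
[254.  18.] [0.4125 0.1937 0.028 ]
-11.298464030553665 0.033451553144659765
```

Emit:
move_arm:
  targets:
    - {"dx": -0.82,"dy": 0.134,"dz": 0,"rx": 0,"ry": 0,"rz": -0.065}
    - {"dx": -0.82,"dy": 0.134,"dz": 0,"rx": 0,"ry": 0,"rz": -0.065}
    - {"dx": -0.82,"dy": 0.134,"dz": -0.6,"rx": 0,"ry": 0,"rz": 0}
    - {"dx": -0.82,"dy": 0.134,"dz": -0.6,"rx": 0,"ry": 0,"rz": 0}
    - {"dx": -0.82,"dy": 0.134,"dz": -0.6,"rx": 0,"ry": 0,"rz": 0}
    - {"dx": -0.82,"dy": 0.134,"dz": -0.6,"rx": 0,"ry": 0,"rz": 0}
    - {"dx": -0.82,"dy": 0.134,"dz": -0.6,"rx": 0,"ry": 0,"rz": 0}
    - {"dx": -0.82,"dy": 0.134,"dz": 0,"rx": 0,"ry": 0,"rz": 0}
    - {"dx": 0,"dy": 0,"dz": 0,"rx": 0,"ry": 0,"rz": 0}
    - {"dx": 0,"dy": 0,"dz": 0,"rx": 0,"ry": 0,"rz": 0}
  claw: 38

```text
t: 14.2
tcp_pos: [0.4101, 0.2024, 0.115]
tool_rot: [0.089, 0.996, 0.0, 0.001]
force: [0.5, 0.2, -0.5]
finger_gap: 0.381
gripper_force: 0.0
```

```bash
python3 - <<'E'
from h import *
s=sensors.sense(); print(s['t'],s['tcp_pos'],s['tool_rot'],s['finger_gap']); m=snap('wrist','w5')
im=np.load("pics/w5.npz")["im"]; h=cv2.cvtColor(im,cv2.COLOR_RGB2HSV)
mk=((h[...,0]<16)&(h[...,1]>215)&(h[...,2]>200)).astype(np.uint8)
for c in cv2.findContours(mk,0,2)[0]:
    if cv2.contourArea(c)>80:
        r=cv2.minAreaRect(c); print(r,np.mean([atz(m,q,.028) for q in cv2.boxPoints(r)],0),[atz(m,q,.028).round(4)[:2].tolist() for q in cv2.boxPoints(r)])
print("expected px", proj(m,[.4088,.202,.028]))
E
```

```text
14.2 [0.41010152 0.20238991 0.11499057] [8.88040582e-02 9.96048143e-01 3.68173322e-04 1.34164621e-03] 0.38104589498721464
((95.23530578613281, 220.94119262695312), (7.761139392852783, 20.858062744140625), 75.96376037597656) [0.41094258 0.0545725  0.028     ] [[0.408, 0.045], [0.4065, 0.0649], [0.4139, 0.0642], [0.4154, 0.0442]]
((251.5, 192.5), (13.0, 15.0), 90.0) [0.40957754 0.20096364 0.028     ] [[0.4024, 0.1955], [0.4048, 0.2086], [0.4167, 0.2065], [0.4143, 0.1932]]
expected px [252.48824216 191.52421604]
```

Emit:
move_arm:
  targets:
    - {"dx": 0,"dy": -0.02,"dz": -0.8,"rx": 0,"ry": 0,"rz": 0}
    - {"dx": 0,"dy": 0,"dz": -0.8,"rx": 0,"ry": 0,"rz": 0}
    - {"dx": 0,"dy": 0,"dz": -0.8,"rx": 0,"ry": 0,"rz": 0}
    - {"dx": 0,"dy": 0,"dz": -0.8,"rx": 0,"ry": 0,"rz": 0}
    - {"dx": 0,"dy": 0,"dz": -0.6,"rx": 0,"ry": 0,"rz": 0}
    - {"dx": 0,"dy": 0,"dz": -0.25,"rx": 0,"ry": 0,"rz": 0}
    - {"dx": 0,"dy": 0,"dz": 0,"rx": 0,"ry": 0,"rz": 0}
    - {"dx": 0,"dy": 0,"dz": 0,"rx": 0,"ry": 0,"rz": 0}
    - {"dx": 0,"dy": 0,"dz": 0,"rx": 0,"ry": 0,"rz": 0}
    - {"dx": 0,"dy": 0,"dz": 0,"rx": 0,"ry": 0,"rz": 0}

```text
t: 15.5
tcp_pos: [0.4086, 0.2018, 0.0137]
tool_rot: [0.089, 0.996, 0.0, 0.0]
force: [0.3, -0.7, 0.4]
finger_gap: 0.379
gripper_force: 0.0
```

Emit:
move_arm:
  targets:
    - {"dx": 0,"dy": 0,"dz": 0,"rx": 0,"ry": 0,"rz": 0}
    - {"dx": 0,"dy": 0,"dz": 0,"rx": 0,"ry": 0,"rz": 0}
    - {"dx": 0,"dy": 0,"dz": 0,"rx": 0,"ry": 0,"rz": 0}
    - {"dx": 0,"dy": 0,"dz": 0,"rx": 0,"ry": 0,"rz": 0}
    - {"dx": 0,"dy": 0,"dz": 0,"rx": 0,"ry": 0,"rz": 0}
    - {"dx": 0,"dy": 0,"dz": 0,"rx": 0,"ry": 0,"rz": 0}
    - {"dx": 0,"dy": 0,"dz": 0,"rx": 0,"ry": 0,"rz": 0}
    - {"dx": 0,"dy": 0,"dz": 0.1,"rx": 0,"ry": 0,"rz": 0}
    - {"dx": 0,"dy": 0,"dz": 0.4,"rx": 0,"ry": 0,"rz": 0}
    - {"dx": 0,"dy": 0,"dz": 0.8,"rx": 0,"ry": 0,"rz": 0}
  claw: 0

```text
t: 16.75
tcp_pos: [0.4079, 0.2015, 0.046]
tool_rot: [0.089, 0.996, -0.0, -0.001]
force: [0.5, 0.2, 0.2]
finger_gap: 0.161
gripper_force: 78.1
```

Emit:
move_arm:
  targets:
    - {"dx": 0,"dy": 0,"dz": 1,"rx": 0,"ry": 0,"rz": 0}
    - {"dx": 0,"dy": 0,"dz": 1,"rx": 0,"ry": 0,"rz": 0}
    - {"dx": 0,"dy": -0.4,"dz": 1,"rx": 0,"ry": 0,"rz": 0}
    - {"dx": 0.46,"dy": -0.96,"dz": 0.8,"rx": 0,"ry": 0,"rz": 0}
    - {"dx": 0.46,"dy": -0.96,"dz": 0.8,"rx": 0,"ry": 0,"rz": 0}
    - {"dx": 0.46,"dy": -0.96,"dz": 0.8,"rx": 0,"ry": 0,"rz": 0}
    - {"dx": 0.46,"dy": -0.96,"dz": 0.8,"rx": 0,"ry": 0,"rz": 0}
    - {"dx": 0.46,"dy": -0.96,"dz": 0.8,"rx": 0,"ry": 0,"rz": 0}
    - {"dx": 0.46,"dy": -0.96,"dz": 0.8,"rx": 0,"ry": 0,"rz": 0}
    - {"dx": 0.46,"dy": -0.96,"dz": 0.8,"rx": 0,"ry": 0,"rz": 0}

```text
t: 18.0
tcp_pos: [0.4885, 0.023, 0.2618]
tool_rot: [0.089, 0.996, 0.0, -0.0]
force: [0.7, 0.0, 0.2]
finger_gap: 0.161
gripper_force: 78.2
```

Emit:
move_arm:
  targets:
    - {"dx": 0.46,"dy": -0.96,"dz": 0.8,"rx": 0,"ry": 0,"rz": 0}
    - {"dx": 0.46,"dy": -0.96,"dz": 0.8,"rx": 0,"ry": 0,"rz": 0}
    - {"dx": 0.46,"dy": -0.96,"dz": 0.8,"rx": 0,"ry": 0,"rz": 0}
    - {"dx": 0.46,"dy": -0.96,"dz": 0,"rx": 0,"ry": 0,"rz": 0}
    - {"dx": 0.46,"dy": -0.96,"dz": 0,"rx": 0,"ry": 0,"rz": 0}
    - {"dx": 0.46,"dy": -0.96,"dz": 0,"rx": 0,"ry": 0,"rz": 0}
    - {"dx": 0.46,"dy": -0.5,"dz": 0,"rx": 0,"ry": 0,"rz": 0}
    - {"dx": 0.46,"dy": 0,"dz": 0,"rx": 0,"ry": 0,"rz": 0}
    - {"dx": 0,"dy": 0,"dz": 0,"rx": 0,"ry": 0,"rz": 0}
    - {"dx": 0,"dy": 0,"dz": 0,"rx": 0,"ry": 0,"rz": 0}

```text
t: 19.25
tcp_pos: [0.5806, -0.1318, 0.3206]
tool_rot: [0.088, 0.996, 0.0, -0.001]
force: [0.2, 0.6, 0.5]
finger_gap: 0.162
gripper_force: 78.1
```

```bash
python3 - <<'E'
from h import *
s=sensors.sense(); print(s['t'],s['tcp_pos'],s['tool_rot'],s['finger_gap'],s['q'].round(3)); m=snap('wrist','w6')
print(proj(m,[.526,-.208,.227]))
E
```

```text
19.25 [ 0.58055397 -0.1318002   0.32059305] [ 8.82163149e-02  9.96101168e-01  2.25076330e-04 -5.42974059e-04] 0.16219729227690244 [-0.411  0.4    1.396  0.     1.347 -1.805]
[156.8698084  146.98116363]
```

View pics/w6.png

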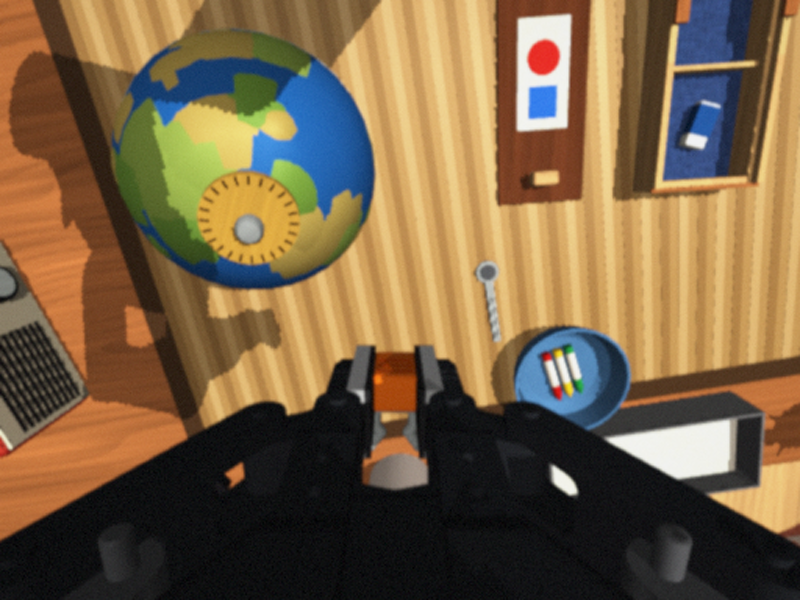

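The picture shows the clip held, with its grip at (395,382) and prongs pointing down the picture. The dial is centred at (249,217) with its rim at x 198–299 and y 170–265. The axle head's top is at (248,229), and the globe's outline spans x 112–374, y 29–289.

```bash
cat > fit.py <<'E'
from h import *
from scipy.optimize import least_squares
T=np.radians(23.5)
def geo(p):
    psi=p[2]; ax=np.array([np.sin(T)*np.cos(psi),np.sin(T)*np.sin(psi),np.cos(T)]); C=np.array([p[0],p[1],.130]); return C,ax
m=dict(np.load("pics/w6.npz")); im=m["im"]; hsv=cv2.cvtColor(im,cv2.COLOR_RGB2HSV)
k=1/1.5625
def conv(uv): return (np.array(uv,float)+.5)*k-.5
head=conv((248.5,229)); rimx=[conv((198,217)),conv((299.5,218)),conv((248,170)),conv((250,265))]
# globe outline: scan radially for the last blue/green/tan->mat is unreliable; hand points
glob=[conv(q) for q in [(112,150),(374,165),(253,289),(238,29),(330,72),(155,62)]]
def res(p,full=False):
    C,ax=geo(p); D=C+.093*ax; r=[proj(m,D+.016*ax)-head]
    a=np.cross(ax,[0,1,0]);a/=np.linalg.norm(a);b=np.cross(ax,a); t=np.linspace(0,2*np.pi,181)
    ring=np.array([proj(m,D+.028*(np.cos(x)*a+np.sin(x)*b)) for x in t])
    r.append([ring[:,0].min()-rimx[0][0],ring[:,0].max()-rimx[1][0]]); r.append([ring[:,1].min()-rimx[2][1],ring[:,1].max()-rimx[3][1]])
    for g in glob:
        c,d=ray(m,g); v=C-c; dist=np.linalg.norm(v); d=d/np.linalg.norm(d)
        r.append([(np.arccos(d@v/dist)-np.arcsin(.09/dist))*268*.5])
    return np.concatenate(r)
s=least_squares(res,[.488,-.208,0.]); p=s.x
print("stand",p[:2].round(4),"psi",np.degrees(p[2]).round(1)); print(res(p).round(2))
C,ax=geo(p); G=C+(.093+.00225)*ax; print("axis",ax.round(4),"groove",G.round(4),"headtop",(C+.109*ax).round(4))
for n in ["top","scene"]:
    mm=cams.camera_model(n); print(n,proj(mm,C+.109*ax)/.64, {"top":(592,314),"scene":(187,386)}[n])
# clip in hand check
print("clip grip top px",(proj(m,np.array([.5806,-.1318,.3206-.0077+.022])) +.5)/k)
E
python3 fit.py
```

```text
stand [ 0.4882 -0.225 ] psi 27.7
[ 0.63  1.11 -0.05 -0.13  1.   -2.41 -0.04  0.62  0.25  0.44  0.3  -0.95]
axis [0.353  0.1855 0.9171] groove [ 0.5218 -0.2073  0.2173] headtop [ 0.5267 -0.2048  0.23  ]
top [589.86632383 312.87567585] (592, 314)
scene [186.90688767 384.59767792] (187, 386)
clip grip top px [397.53676763 386.5295048 ]
```

```bash
cat > tgt.py <<'E'
from fit import *
import sys
s=sensors.sense(); R0=R.from_quat(s["tool_rot"]).as_matrix()
h=np.array([np.cos(np.radians(-10.2)),np.sin(np.radians(-10.2)),0]); cx=h-(h@ax)*ax; cx/=np.linalg.norm(cx)
Rt=np.c_[-cx,np.cross(-ax,-cx),-ax]
rv=(R.from_matrix(Rt)*R.from_matrix(R0).inv()).as_rotvec()
print("cx",cx.round(4),"rotvec deg",np.degrees(rv).round(2),"units",(np.degrees(rv)/30).round(3))
for b,u in [(.03,.05),(.028,.008),(0,.0),(0,.0012)]:
    P=G-(.0225+b)*cx+(.00545+u)*ax; print(b,u,P.round(4),"delta units",((P-s["tcp_pos"])/.025).round(2))
E
python3 tgt.py | tail -6
```

```text
clip grip top px [397.53676763 386.5295048 ]
cx [ 0.9199 -0.248  -0.3039] rotvec deg [-11.41  20.52  -2.46] units [-0.38   0.684 -0.082]
0.03 0.05 [ 0.4931 -0.184   0.2842] delta units [-3.5  -2.09 -1.46]
0.028 0.008 [ 0.4801 -0.1923  0.245 ] delta units [-4.02 -2.42 -3.03]
0 0.0 [ 0.503  -0.2007  0.2292] delta units [-3.1  -2.76 -3.66]
0 0.0012 [ 0.5035 -0.2005  0.2303] delta units [-3.08 -2.75 -3.62]
```

Emit:
move_arm:
  targets:
    - {"dx": -0.58,"dy": -0.35,"dz": -0.1,"rx": -0.0475,"ry": 0.0855,"rz": -0.01}
    - {"dx": -0.58,"dy": -0.35,"dz": -0.1,"rx": -0.0475,"ry": 0.0855,"rz": -0.01}
    - {"dx": -0.58,"dy": -0.35,"dz": -0.1,"rx": -0.0475,"ry": 0.0855,"rz": -0.01}
    - {"dx": -0.58,"dy": -0.35,"dz": -0.1,"rx": -0.0475,"ry": 0.0855,"rz": -0.01}
    - {"dx": -0.58,"dy": -0.35,"dz": -0.26,"rx": -0.0475,"ry": 0.0855,"rz": -0.01}
    - {"dx": -0.6,"dy": -0.34,"dz": -0.26,"rx": -0.0475,"ry": 0.0855,"rz": -0.01}
    - {"dx": 0,"dy": 0,"dz": -0.26,"rx": -0.0475,"ry": 0.0855,"rz": -0.01}
    - {"dx": 0,"dy": 0,"dz": -0.28,"rx": -0.0475,"ry": 0.0855,"rz": -0.01}
    - {"dx": 0,"dy": 0,"dz": 0,"rx": 0,"ry": 0,"rz": 0}
    - {"dx": 0,"dy": 0,"dz": 0,"rx": 0,"ry": 0,"rz": 0}

```text
t: 20.55
tcp_pos: [0.4938, -0.1848, 0.2842]
tool_rot: [0.107, 0.973, -0.114, -0.168]
force: [0.5, -0.1, 0.0]
finger_gap: 0.163
gripper_force: 78.1
```

```bash
python3 tgt.py | tail -5; python3 - <<'E'
from h import *
s=sensors.sense(); print(s['t'],s['q'].round(2)); m=snap('wrist','w7',(152,134,220,165)); snap('scene','s7'); 
a=cv2.imread("pics/w7.png"); im=np.load("pics/s7.npz")["im"][190:330,50:190,::-1]; b=cv2.resize(im,(300,300),interpolation=cv2.INTER_CUBIC)
c=np.zeros((600,800,3),np.uint8); c[:375,:500]=cv2.resize(a,(500,375)); c[:300,500:]=b; cv2.imwrite("pics/c7.png",c)
E
```

```text
cx [ 0.9199 -0.248  -0.3039] rotvec deg [ 0.02  0.05 -0.05] units [ 0.001  0.002 -0.002]
0.03 0.05 [ 0.4931 -0.184   0.2842] delta units [-0.03  0.03 -0.  ]
0.028 0.008 [ 0.4801 -0.1923  0.245 ] delta units [-0.55 -0.3  -1.57]
0 0.0 [ 0.503  -0.2007  0.2292] delta units [ 0.37 -0.64 -2.2 ]
0 0.0012 [ 0.5035 -0.2005  0.2303] delta units [ 0.39 -0.63 -2.16]
20.55 [-0.4   0.48  1.43 -0.31  1.5  -1.68]
```

View pics/c7.png

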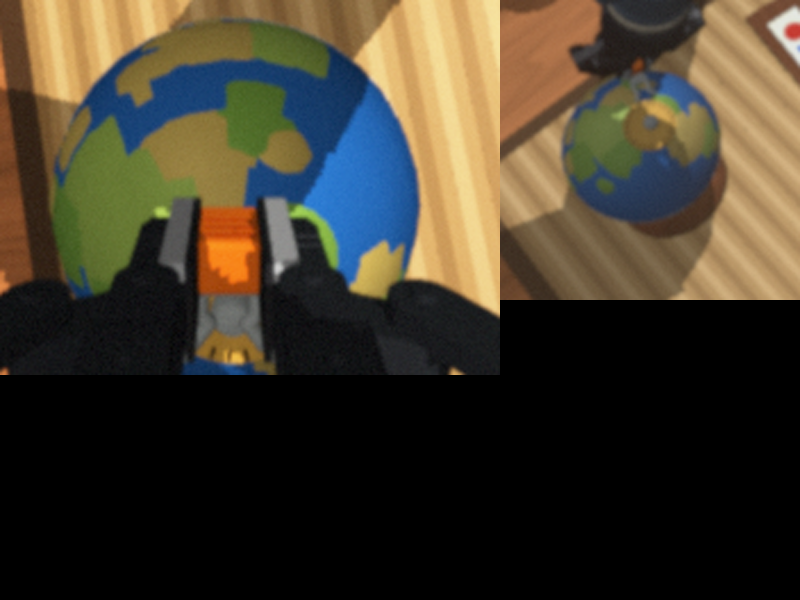

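The picture shows the clip held, grip at (229,265). The axle head shows between the prongs at (231,318), so the clip is centred sideways; the dial's near rim is at (232,362). Now checking the fit with this view, then going down.

```bash
python3 - <<'E' | tail -4
from fit import *
m7=dict(np.load("pics/w7.npz")); f=500/220
print("head pred",(proj(m7,C+.109*ax)-[152,134])*f, "dial ctr",(proj(m7,C+.093*ax)-[152,134])*f,"far rim",(proj(m7,C+.093*ax+.028*np.array([.92,-.248,-.304]))-[152,134])*f)
c=np.array(proj(m7,C)); print("globe ctr",(c-[152,134])*f)
E
```

```text
scene [186.90688767 384.59767792] (187, 386)
clip grip top px [397.53676763 386.5295048 ]
head pred [232.79242729 315.67331653] dial ctr [232.49111585 291.04244294] far rim [232.30418275 356.35158509]
globe ctr [231.32330715 195.57926243]
```

Emit:
move_arm:
  targets:
    - {"dx": -0.18,"dy": -0.1,"dz": -0.52,"rx": 0,"ry": 0,"rz": 0}
    - {"dx": -0.18,"dy": -0.1,"dz": -0.52,"rx": 0,"ry": 0,"rz": 0}
    - {"dx": -0.19,"dy": -0.1,"dz": -0.53,"rx": 0,"ry": 0,"rz": 0}
    - {"dx": 0,"dy": 0,"dz": 0,"rx": 0,"ry": 0,"rz": 0}
    - {"dx": -0.021,"dy": -0.011,"dz": -0.055,"rx": 0,"ry": 0,"rz": 0}
    - {"dx": -0.021,"dy": -0.011,"dz": -0.055,"rx": 0,"ry": 0,"rz": 0}
    - {"dx": -0.021,"dy": -0.011,"dz": -0.055,"rx": 0,"ry": 0,"rz": 0}
    - {"dx": 0,"dy": 0,"dz": 0,"rx": 0,"ry": 0,"rz": 0}
    - {"dx": 0,"dy": 0,"dz": 0,"rx": 0,"ry": 0,"rz": 0}
    - {"dx": 0,"dy": 0,"dz": 0,"rx": 0,"ry": 0,"rz": 0}

```text
t: 21.9
tcp_pos: [0.4781, -0.1934, 0.241]
tool_rot: [0.108, 0.973, -0.114, -0.168]
force: [-0.6, 0.2, -0.2]
finger_gap: 0.164
gripper_force: 78.1
```

Emit:
move_arm:
  targets:
    - {"dx": -0.014,"dy": -0.0075,"dz": -0.037,"rx": 0,"ry": 0,"rz": 0}
    - {"dx": -0.014,"dy": -0.0075,"dz": -0.037,"rx": 0,"ry": 0,"rz": 0}
    - {"dx": -0.014,"dy": -0.0075,"dz": -0.037,"rx": 0,"ry": 0,"rz": 0}
    - {"dx": -0.014,"dy": -0.0075,"dz": -0.037,"rx": 0,"ry": 0,"rz": 0}
    - {"dx": 0,"dy": 0,"dz": 0,"rx": 0,"ry": 0,"rz": 0}
    - {"dx": 0,"dy": 0,"dz": 0,"rx": 0,"ry": 0,"rz": 0}
    - {"dx": 0,"dy": 0,"dz": 0,"rx": 0,"ry": 0,"rz": 0}
    - {"dx": 0,"dy": 0,"dz": 0,"rx": 0,"ry": 0,"rz": 0}
    - {"dx": 0,"dy": 0,"dz": 0,"rx": 0,"ry": 0,"rz": 0}
    - {"dx": 0,"dy": 0,"dz": 0,"rx": 0,"ry": 0,"rz": 0}

```text
t: 23.15
tcp_pos: [0.4775, -0.1943, 0.2382]
tool_rot: [0.108, 0.973, -0.115, -0.167]
force: [1.5, 1.3, 5.5]
finger_gap: 0.159
gripper_force: 78.9
```

```bash
python3 - <<'E' | tail -1
from tgt import *
e=s["tcp_pos"]-(G-.0225*cx+.00545*ax); f=s["force"]
print("along cx",e@cx*1e3,"ax",e@ax*1e3,"lat",e@np.cross(ax,cx)*1e3,"F cx,ax",f@cx,f@ax)
E
```

```text
along cx -27.830503025620324 ax 0.4560394497782946 lat -0.5377583768868127 F cx,ax -0.6742428185394876 5.825949579316787
```

Emit:
move_arm:
  targets:
    - {"dx": 0.007,"dy": 0.004,"dz": 0.018,"rx": 0,"ry": 0,"rz": 0}
    - {"dx": 0.11,"dy": -0.03,"dz": -0.0365,"rx": 0,"ry": 0,"rz": 0}
    - {"dx": 0.11,"dy": -0.03,"dz": -0.0365,"rx": 0,"ry": 0,"rz": 0}
    - {"dx": 0.11,"dy": -0.03,"dz": -0.0365,"rx": 0,"ry": 0,"rz": 0}
    - {"dx": 0.11,"dy": -0.03,"dz": -0.0365,"rx": 0,"ry": 0,"rz": 0}
    - {"dx": 0.11,"dy": -0.03,"dz": -0.0365,"rx": 0,"ry": 0,"rz": 0}
    - {"dx": 0,"dy": 0,"dz": 0,"rx": 0,"ry": 0,"rz": 0}
    - {"dx": 0,"dy": 0,"dz": 0,"rx": 0,"ry": 0,"rz": 0}
    - {"dx": 0,"dy": 0,"dz": 0,"rx": 0,"ry": 0,"rz": 0}
    - {"dx": 0,"dy": 0,"dz": 0,"rx": 0,"ry": 0,"rz": 0}

```text
t: 24.4
tcp_pos: [0.4911, -0.198, 0.2341]
tool_rot: [0.108, 0.973, -0.115, -0.168]
force: [1.1, 2.1, 7.3]
finger_gap: 0.167
gripper_force: 79.2
```

```bash
cat > st.py <<'E'
from tgt import *
e=s["tcp_pos"]-(G-.0225*cx+.00545*ax); f=s["force"]
print("along cx",e@cx*1e3,"ax",e@ax*1e3,"lat",e@np.cross(ax,cx)*1e3,"F cx,ax,lat",f@cx,f@ax,f@np.cross(ax,cx))
E
python3 st.py | tail -1
```

```text
along cx -13.182746351596043 ax 0.7753115508108752 lat -0.6940810657394583 F cx,ax,lat -1.6968145392087475 7.498504314892727 0.2770333190237989
```

Emit:
move_arm:
  targets:
    - {"dx": 0.01,"dy": 0.005,"dz": 0.026,"rx": 0,"ry": 0,"rz": 0}
    - {"dx": 0.074,"dy": -0.02,"dz": -0.0243,"rx": 0,"ry": 0,"rz": 0}
    - {"dx": 0.074,"dy": -0.02,"dz": -0.0243,"rx": 0,"ry": 0,"rz": 0}
    - {"dx": 0.074,"dy": -0.02,"dz": -0.0243,"rx": 0,"ry": 0,"rz": 0}
    - {"dx": 0.074,"dy": -0.02,"dz": -0.0243,"rx": 0,"ry": 0,"rz": 0}
    - {"dx": 0.074,"dy": -0.02,"dz": -0.0243,"rx": 0,"ry": 0,"rz": 0}
    - {"dx": 0.074,"dy": -0.02,"dz": -0.0243,"rx": 0,"ry": 0,"rz": 0}
    - {"dx": 0,"dy": 0,"dz": 0,"rx": 0,"ry": 0,"rz": 0}
    - {"dx": 0,"dy": 0,"dz": 0,"rx": 0,"ry": 0,"rz": 0}
    - {"dx": 0,"dy": 0,"dz": 0,"rx": 0,"ry": 0,"rz": 0}

```text
t: 25.65
tcp_pos: [0.5026, -0.1999, 0.2301]
tool_rot: [0.108, 0.973, -0.113, -0.168]
force: [2.5, 5.0, 5.0]
finger_gap: 0.165
gripper_force: 79.0
```

```bash
python3 st.py | tail -1
```

```text
along cx -0.8781084233658333 ax 0.85649832441547 lat 0.5345506032634113 F cx,ax,lat -0.4890248214402338 6.388463356847604 3.8440323232414353
```

Emit:
move_arm:
  targets:
    - {"dx": 0.074,"dy": -0.02,"dz": -0.0243,"rx": 0,"ry": 0,"rz": 0}
    - {"dx": 0.037,"dy": -0.01,"dz": -0.012,"rx": 0,"ry": 0,"rz": 0}
    - {"dx": 0,"dy": 0,"dz": 0,"rx": 0,"ry": 0,"rz": 0}
    - {"dx": 0,"dy": 0,"dz": 0,"rx": 0,"ry": 0,"rz": 0}
    - {"dx": 0,"dy": 0,"dz": 0,"rx": 0,"ry": 0,"rz": 0}
    - {"dx": 0,"dy": 0,"dz": 0,"rx": 0,"ry": 0,"rz": 0}
    - {"dx": 0,"dy": 0,"dz": 0,"rx": 0,"ry": 0,"rz": 0}
    - {"dx": 0,"dy": 0,"dz": 0,"rx": 0,"ry": 0,"rz": 0}
    - {"dx": 0,"dy": 0,"dz": 0,"rx": 0,"ry": 0,"rz": 0}
    - {"dx": 0,"dy": 0,"dz": 0,"rx": 0,"ry": 0,"rz": 0}

```text
t: 26.9
tcp_pos: [0.5029, -0.2, 0.23]
tool_rot: [0.108, 0.973, -0.113, -0.171]
force: [-1.4, 6.6, 10.1]
finger_gap: 0.166
gripper_force: 79.4
```

```bash
python3 st.py | tail -1
```

```text
along cx -0.5300058091019662 ax 0.8124113633419534 lat 0.4765073725248581 F cx,ax,lat -6.020750628271869 10.012141038073576 3.465421113560238
```

Emit:
move_arm:
  targets:
    - {"dx": -0.07,"dy": 0.02,"dz": 0.023,"rx": 0,"ry": 0,"rz": 0}
    - {"dx": 0,"dy": 0,"dz": 0,"rx": 0,"ry": 0,"rz": 0}
    - {"dx": 0,"dy": 0,"dz": 0,"rx": 0,"ry": 0,"rz": 0}
    - {"dx": 0,"dy": 0,"dz": 0,"rx": 0,"ry": 0,"rz": 0}
    - {"dx": 0.07,"dy": 0.037,"dz": 0.18,"rx": 0,"ry": 0,"rz": 0}
    - {"dx": 0.141,"dy": 0.074,"dz": 0.367,"rx": 0,"ry": 0,"rz": 0}
    - {"dx": 0.141,"dy": 0.074,"dz": 0.367,"rx": 0,"ry": 0,"rz": 0}
    - {"dx": 0.141,"dy": 0.074,"dz": 0.367,"rx": 0,"ry": 0,"rz": 0}
    - {"dx": 0.282,"dy": 0.148,"dz": 0.734,"rx": 0,"ry": 0,"rz": 0}
    - {"dx": 0.282,"dy": 0.148,"dz": 0.734,"rx": 0,"ry": 0,"rz": 0}
  claw: 38

```text
t: 28.15
tcp_pos: [0.5298, -0.1868, 0.2996]
tool_rot: [0.108, 0.973, -0.114, -0.168]
force: [0.1, -0.4, -0.4]
finger_gap: 0.381
gripper_force: 0.0
```

Emit:
move_arm:
  targets:
    - {"dx": 0.8,"dy": 0,"dz": 0.2,"rx": 0,"ry": 0,"rz": 0}
    - {"dx": 0.8,"dy": 0,"dz": 0.2,"rx": 0,"ry": 0,"rz": 0}
    - {"dx": 0.4,"dy": 0,"dz": 0,"rx": 0,"ry": 0,"rz": 0}
    - {"dx": 0,"dy": 0,"dz": 0,"rx": 0,"ry": 0,"rz": 0}
    - {"dx": 0,"dy": 0,"dz": 0,"rx": 0,"ry": 0,"rz": 0}
    - {"dx": 0,"dy": 0,"dz": 0,"rx": 0,"ry": 0,"rz": 0}
    - {"dx": 0,"dy": 0,"dz": 0,"rx": 0,"ry": 0,"rz": 0}
    - {"dx": 0,"dy": 0,"dz": 0,"rx": 0,"ry": 0,"rz": 0}
    - {"dx": 0,"dy": 0,"dz": 0,"rx": 0,"ry": 0,"rz": 0}
    - {"dx": 0,"dy": 0,"dz": 0,"rx": 0,"ry": 0,"rz": 0}

```text
t: 29.4
tcp_pos: [0.5794, -0.1871, 0.3085]
tool_rot: [0.108, 0.973, -0.114, -0.168]
force: [-1.3, 0.0, -0.2]
finger_gap: 0.376
gripper_force: 0.0
```

```bash
python3 - <<'E' | tail -4
from tgt import *
m8=snap('wrist','w8'); p0=proj(m8,G); x0,y0=int(p0[0]-70),max(0,int(p0[1]-52)); snap('wrist','w8c',(x0,y0,140,105)); f=800/140
pj=lambda P:((proj(m8,P)-[x0,y0]+.5)*f).round(0)
o=G-.022*cx-.00225*ax
print(s['t'],s['tcp_pos'],s['force'],p0)
print("pred: head",pj(C+.109*ax),"grip top",pj(o+.022*ax),"tips mid",pj(o+.035*cx+.0045*ax))
E
```

```text
0 0.0 [ 0.503  -0.2007  0.2292] delta units [-3.05 -0.55 -3.17]
0 0.0012 [ 0.5035 -0.2005  0.2303] delta units [-3.04 -0.54 -3.13]
29.4 [ 0.57939665 -0.18705984  0.3085289 ] [-1.29721943  0.03391754 -0.24201197] [247.56024286 166.60539915]
pred: head [405. 320.] grip top [403. 183.] tips mid [406. 383.]
```

View pics/w8c.png

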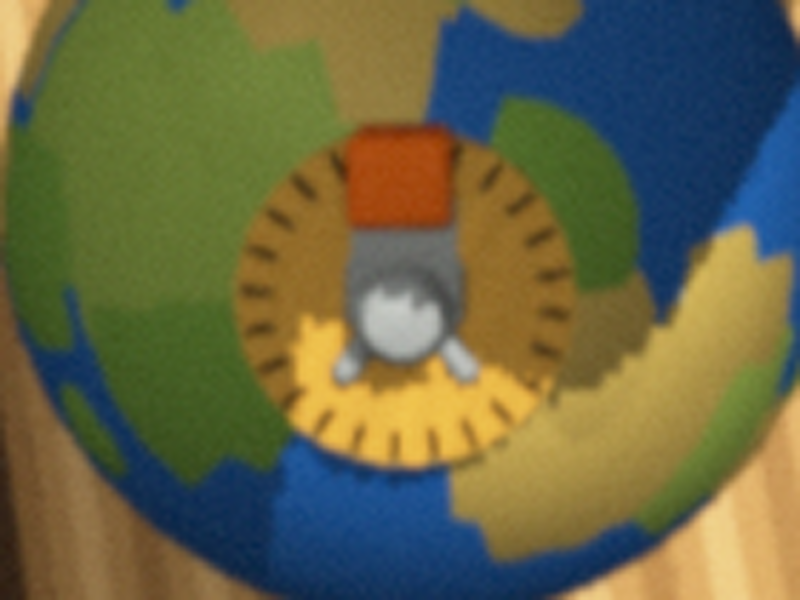

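The picture shows the clip snapped on the neck. The head is at (402,320) against a predicted (405,320), and the prong ends are at (343,383) and (470,380) against a predicted row of 383. It sits flat on the dial with the gripper clear, so I am handing in.

```bash
python3 -c "
from station import order
print(order.sign_off())"
```

```text
the job is handed in; nothing more can be done
None
```

The clip is snapped home in the axle's groove and let go, and the lid lies flat on the mat with its pull up; I handed the job in at about 29 s of the 58 s, and the hand-in returned no verdict.

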